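# Flip the plate to red and open the solvent jar

### The job

Before the solvent jar on the packing bench is opened, its status plate must show red: flip the hinged plate right over by its black tab until it lies flat on the other side of its stand with the red face up, and let go of it. Then press the jar's push-and-turn cap down by its orange bar, keep it pressed while twisting it a quarter turn anticlockwise, and lift it off. Finish while still holding the cap upright and still, straight above the open jar with about 5 to 15 cm of air between them, and leave the cup, marker, phone, tape and brush where they are.

Things in the scene. Friction and masses are not known exactly. Their poses are not given: they have to be found in the camera images.
- stand: Status stand fixed to the bench: dark base 190 mm (its x) by 100 mm (its y), 10 mm high, two posts 16 mm (x) by 8 mm at 44 mm either side, 56 mm high, and a hinge between them along its y axis, above its origin. Origin: centre of its underside, on the bench. The flip plate lies on its -x side at first and is turned over to its +x side.
- hinge_mid (a point): Middle of the flip plate's hinge, 45 mm above the bench; the hinge runs along the stand's y axis.
- flip_tab (a point): Grip point on the plate's black tab, 96 mm from the hinge. The tab is 12 mm wide (along the hinge), 8 mm thick, its free end 12 mm beyond this point, the edge of the plate (70 mm wide, 8 mm thick) 24 mm before it. Pinched across its width, the tab can turn between the fingers while they follow its arc round the hinge with the tool upright.
- flip (a joint): Angle of the flip plate (rad): 0 flat on the stand's -x side, green face with white disc up; grows as the tab is raised; pi/2 upright; 3.14 flat on the +x side, red face with white bar up. It starts at 0. The hinge is a little stiff (0.02 N m): let go of within about 0.9 rad of flat, the plate (70 g) drops flat on that side; nearer upright it may stay.
- jar: White plastic solvent jar with a yellow band, 80 mm across, fixed in a bolted 110 x 110 mm holder on the bench; it cannot move or turn. Origin: on the bench, on the vertical axis of jar and cap. Its x axis is the direction along which the cap's bar points while the cap is locked.
- jar_mouth (a point): Centre of the jar's mouth (rim of its neck, 34 mm across), 112 mm above the bench, under the cap.
- cap_grip (a point): Centre of the orange grip bar on the loose blue push-and-turn cap (about 60 g). Bar: 54 mm long (cap's x), 14 mm thick (its y), 26 mm high; this point is half-way up, on the cap's axis. The cap's blue disc, 66 mm across, lies 13 mm below this point (fingertips may push on it), the skirt's lower edge 39 mm below. Locked, this point is 26 mm above the jar's mouth.
- liner (a joint): Sprung grey disc in the jar's mouth, under the cap: 0 (m) up, 0.008 fully down. It pushes up on the cap with 6 N (13 N fully down). Press the cap down 6 mm or more (hard stop at 8) and, keeping it down, turn it anticlockwise seen from above, at least 60 degrees, best 85 to 90 (a stop comes at about 125). Then it lifts straight off. Unpressed it is locked, and forcing it round is a fault.
- cup: Bystander, to be left alone: small blue ceramic cup, 60 mm wide, 60 mm high. Origin: on its underside, at the middle.
- marker: Bystander, to be left alone: marker pen lying down, 132 mm long, blue with black cap. Origin: on its underside, at the middle.
- phone: Bystander, to be left alone: black phone lying flat, 75 x 150 x 9 mm. Origin: on its underside, at the middle.
- tape: Bystander, to be left alone: roll of yellow tape lying flat, 100 mm across, 48 mm high. Origin: on its underside, at the middle.
- brush: Bystander, to be left alone: brush lying flat, about 200 mm long. Origin: on its underside.

How it is judged:
On the way, in this order (a step that is already met when the one before it is completed fails the run):
1. the plate is flipped over, red face up, and let go, with the cap still locked (value of joint flip above 2.9 rad and contact force between the fingers and flip below 0.1 N and z of cap_grip in the frame of jar_mouth below 0.0315 m and angle between the x axis of cap_grip and the x axis of jar, either way round below 0.3 rad), for 0.2 s.
2. the cap is pressed down at least 4.5 mm while still in its locked direction (z of cap_grip in the frame of jar_mouth below 0.0215 m and angle between the x axis of cap_grip and the x axis of jar, either way round below 0.35 rad), for 0.05 s.
3. the cap is twisted by more than 50 degrees while on the neck (angle between the x axis of cap_grip and the x axis of jar, either way round above 0.87 rad and z of cap_grip in the frame of jar_mouth below 0.034 m), for 0.05 s.
At the end, for the whole second after the job is handed in: Status plate flipped to within 0.24 rad of flat, red face up, not touched by the fingers; cap gripped, still, upright (0.25 rad), within 30 mm of the jar's axis, its lower edge 40 to 170 mm above the mouth, not touching the jar (value of joint flip above 2.9 rad and contact force between the fingers and flip below 0.1 N and z of cap_grip in the frame of jar_mouth between 0.0795 and 0.2095 m and horizontal distance between cap_grip and jar_mouth below 0.03 m and angle between cap_grip's own z axis and vertical below 0.25 rad and linear speed of cap below 0.03 m/s and contact force between the fingers and cap above 1 N and contact force between cap and jar below 0.05 N); the arm keeps its last pose, push and grip.
It fails at once if the cup, marker, phone, tape or brush is moved more than 30 mm (distance of any of cup, marker, phone, tape, brush from where it was at the start of the episode above 0.03 m).
It fails at once if the cap is forced round without being kept pressed down (angle between the x axis of cap_grip and the x axis of jar, either way round between 0.35 and 0.85 rad and z of cap_grip in the frame of jar_mouth between 0.0235 and 0.034 m).
It also fails if it takes over 67 s, if anything falls off the work surface, if the arm or the gripper's body presses on something with over 40 N, if the wrist force passes 120 N, or if a joint passes its speed limit or range.

### The arm

A 6-joint arm with a two-finger parallel gripper is mounted at the origin on the work surface. World frame = base frame: x ahead of the robot, y to its left, z up, the work surface at z = 0. Lengths are in m, angles in rad, forces in N, time in s.
With the tool pointing down it reaches from about 0.25 to 0.725 m from the base axis. Payload 4 kg.
Tool frame: the origin (TCP) lies on the centre line of the jaws, within the pads' length; the fingertips stand 22 mm ahead of it and the grasp point (between the pads) lies 3 mm ahead of it; z points along the fingers, y is the line along which they close (so a half turn about z gives the same grasp; the last joint's range is limited). The gripper opens to 85 mm and grips with 20 to 120 N. Pads are 22 mm wide; open, the fingers measure 114 mm over their backs; the gripper's body (76 mm by 85 mm) begins 54 mm behind the grasp point. The pads swing forward as they close: fully open they stand 13 mm farther back than shut.
Start: joints at [1.215, 0.241, 0.005, 1.335, 0, 1.571], TCP at [0.174, 0.469, 0.253] pointing down, gripper open.
Joint ranges: [-2.72, 2.72], [-1.05, 1.87], [-1.09, 1.28], [-1.99, 2.15], [-1.42, 1.44], [-3.14, 3.14]. Speed limits (rad/s): [2.79, 2.79, 3.14, 3.14, 3.14, 3.14].

### API

Orientations are given as a unit quaternion [x, y, z, w].
In Python, from station import manip, vision gives the robot as it stands.
- The arm moves only by the tool apply_moves, never from a script. Its argument "moves" is text: rows parted by semicolons, each of 4 numbers parted by spaces: the shift along the world's x, y, z in units of 50 mm (1.0 is 50 mm), then the turn about the world's z in rad. A call has 1 to 12 rows; each row is the pose to reach, as a shift and turn from the pose commanded when the call began; what a row does not reach only later rows make up. A row lasts 1/8 s, in which the tool goes at most 62.5 mm and 10.7 degrees, less where a joint would pass 70% of its speed; a pose out of reach is approached as far as the arm can. A call with a gripper value outside its range is refused whole. "gripper" is the opening, from 0 (shut) to 1 (fully open), set as the call begins (left out, the last holds). The fingers move at their own pace and stop on an object; "grip_force" is the grip in N (left out, the last holds). Time passes only in rows, so rows that repeat a pose let the fingers close. It gives the time, the measured TCP pose, the force, the opening and the grip force at its end, in the units of the state.
- manip.observe(): the state, without advancing time (a new reading comes with each control period).
- vision.get_image(name): name is "scene" or "top"; returns a dict with "frame" (400x640x3 uint8, blue, green, red), "depth" (400x640 float32, m along the optical axis (not along the pixel's ray), 0 where there is no reading), "intrinsics" (3x3 intrinsics, pixels), "k1" (the pictures are not rectified: a ray, as slopes to the right and down, at radius r is drawn at 1 + k1 r^2 times it, then the intrinsics apply), "R" (3x3) and "t" (3): a world point X has camera coordinates R X + t. Camera axes: x right, y down, z forward; pixel columns grow to the right and rows downward; lengths in m; the calibration is good to about 2 mm. A picture is of the moment at which its call begins.
- manip.hand_in(): hands the job in; it is judged then, once.
The state is a dict: "clock": time; "qpos": joint angles; "joint_velocities": joint speeds; "effort": joint torques, N m; "eef_pos": TCP position; "tcp_rot": TCP orientation; "contact_force": force on the tool from outside, world axes, zero at the start; "moment": the same for the moment, N m; "gripper_width": finger opening in m; "gripper_force": force on a finger pad.
Only numpy, scipy, OpenCV 4.12 (cv2) and the standard library are available. Lean on these libraries where they do the work, as an engineer would, in place of code of your own. Each camera call takes 0.05 s, during which the arm holds its last target. There are 200 camera calls.

## Working session

There is one attempt and no reset: what is moved stays moved. The work goes in short steps, Python scripts to look and compute and a tool call to move; the robot and the scene stay as the last step left them, time stands still between calls to the robot, and variables do not carry over. Pictures are saved under pics/ and viewed, at most 10 in all, crops included, and the job is handed in when it is done.

Besides the shell and the picture viewer there is one more tool, called after "Emit:" in YAML: its name, and indented under it one key for each argument. apply_moves: Moves the arm, as the interface text tells. Its arguments: {"type":"object","properties":{"moves":{"type":"string"},"gripper":{"type":"number"},"grip_force":{"type":"number"}},"required":["moves"]}

```bash
mkdir -p pics; ls
cat > h.py <<'E'
import numpy as np,cv2
from station import manip,vision
def load(n):
    d=np.load(f'{n}.npz'); return {k:d[k] for k in d.files}
def grab(n,save):
    d=vision.get_image(n); np.savez(save+'.npz',**{k:np.asarray(v) for k,v in d.items()}); cv2.imwrite(f'pics/{save}.png',d['frame']); return d
def ray(d,uv):
    K=np.asarray(d['intrinsics']);k=float(d['k1'])
    p=(np.atleast_2d(uv).astype(float)-[K[0,2],K[1,2]])/[K[0,0],K[1,1]]
    q=cv2.undistortPoints(np.atleast_2d(uv).astype(float).reshape(-1,1,2),K,np.array([k,0,0,0,0]))[:,0]
    R=np.asarray(d['R']);t=np.asarray(d['t'])
    return -R.T@t,(np.c_[q,np.ones(len(q))]@R)
def onplane(d,uv,z):
    o,r=ray(d,uv); return o+r*((z-o[2])/r[:,2])[:,None]
def dep(d,uv):
    o,r=ray(d,uv); uv=np.atleast_2d(uv).astype(int); return o+r*d['depth'][uv[:,1],uv[:,0]][:,None]
E
python3 - <<'E'
from h import *
for n in('scene','top'):
    d=grab(n,n+'0'); print(n,-d['R'].T@d['t'],d['k1'],d['intrinsics'][0])
s=manip.observe(); print(s)
E
```

```text
pics
scene [1.06292223 0.46687578 0.8672435 ] -0.06322114406411393 [396.44039037   0.         317.13484821]
top [0.36501254 0.08685958 1.22107428] -0.023498107951049146 [465.47195806   0.         320.23105397]
{'clock': 0.1, 'qpos': array([1.21501235e+00, 2.41352186e-01, 3.83355897e-03, 1.33522820e+00,
       2.67640839e-05, 1.57081433e+00]), 'joint_velocities': array([ 0.00055843, -0.00234636,  0.00334914, -0.00072869, -0.00120737,
        0.0008342 ]), 'effort': array([-2.96292365e-04, -3.73137152e+01,  2.53010398e+01,  1.08509290e-02,
       -2.30195792e-05,  5.19460954e-06]), 'eef_pos': array([0.17396514, 0.4681769 , 0.25248501]), 'tcp_rot': array([ 1.76964010e-01,  9.84216840e-01, -9.57493298e-04, -1.85737845e-04]), 'contact_force': array([ 0.35298015, -0.71081308, -0.23802408]), 'moment': array([-0.03031247, -0.02116061,  0.02867389]), 'gripper_force': 0.0, 'gripper_width': 0.08540570400636473}
```

View pics/top0.png

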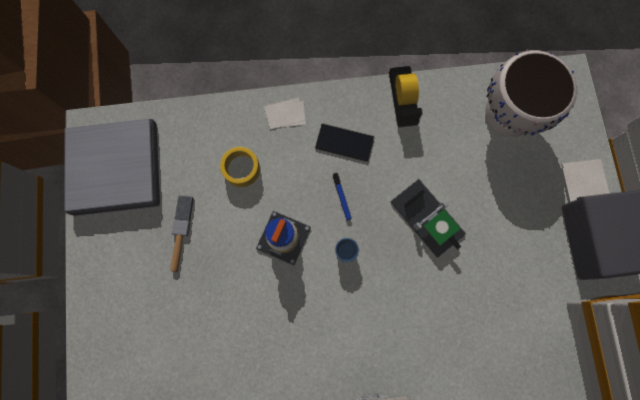

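View pics/scene0.png

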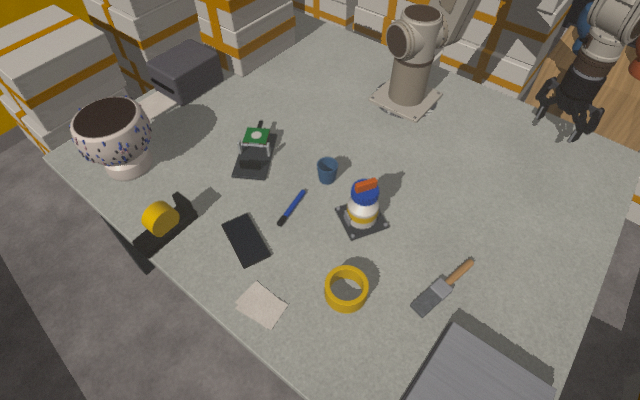

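The top view shows the orange bar at (278,231) on the jar holder (284,237), the stand at (428,220), its green plate at (440,228), the black tab at (457,243) and the cup at (347,250). The scene view shows the same things, with the bar at (366,185), the plate at (256,135) and the tab at (261,124).

Run:
```python
from h import *
for n in('top','scene'):
    d=load(n+'0');f=d['frame'];hsv=cv2.cvtColor(f,cv2.COLOR_BGR2HSV)
    win=np.zeros(f.shape[:2],np.uint8)
    if n=='top': win[150:300,240:500]=1
    else: win[100:250,220:400]=1
    for nm,lo,hi,z in(('orange',(0,150,120),(14,255,255),.151),('green',(50,120,50),(85,255,255),.049)):
        m=cv2.inRange(hsv,lo,hi)*win
        cs=cv2.findContours(m,cv2.RETR_EXTERNAL,cv2.CHAIN_APPROX_NONE)[0];c=max(cs,key=cv2.contourArea)
        P=onplane(d,c[:,0],z)[:,:2]
        (ce,s,a)=cv2.minAreaRect((P*1000).astype(np.float32))
        print(n,nm,cv2.contourArea(c),np.round(ce,1),np.round(s,1),round(a,1), 'dep z',np.round(np.percentile(dep(d,c[:,0])[:,2],[10,50,90]),3))
        if nm=='green': print(np.round(cv2.boxPoints((ce,s,a)),1).tolist())
    if n=='top':
        # dark bases on the bench
        m=cv2.inRange(hsv,(0,0,0),(179,255,75))*win
        ys,xs=np.nonzero(m)
        for nm,(x0,x1,y0,y1) in dict(holder=(245,320,205,270),stand=(385,475,170,270)).items():
            k=(xs>x0)&(xs<x1)&(ys>y0)&(ys<y1)
            P=dep(d,np.c_[xs[k],ys[k]]);k2=(P[:,2]>.004)&(P[:,2]<.02)
            Q=P[k2]; r=cv2.minAreaRect((Q[:,:2]*1000).astype(np.float32)); print(nm,k2.sum(),np.round(r[0],1),np.round(r[1],1),round(r[2],1),np.median(Q[:,2]))
        # tab: points at 0.035-0.06 height near the tab pixel
        vs,us=np.mgrid[195:262,415:475];uv=np.c_[us.ravel(),vs.ravel()];P=dep(d,uv)
        hi=P[:,2]>.036; g=f[uv[:,1],uv[:,0]].max(1)<70
        k=hi&g; np.set_printoptions(suppress=True)
        for q,w in zip(uv[k],P[k]): print(q,np.round(w*1000),end='; ')
big=cv2.resize(load('top0')['frame'][165:285,245:485],None,fx=3.3,fy=3.3,interpolation=cv2.INTER_CUBIC);cv2.imwrite('pics/crop.png',big)
```

```text
top orange 84.5 [517.8 172.9] [11.2 50.6] 60.0 dep z [0.147 0.15  0.153]
top green 621.5 [ 492.2 -232.2] [63.4 68.9] 31.7 dep z [0.014 0.048 0.051]
[[447.1000061035156, -219.5], [483.29998779296875, -278.1000061035156], [537.2999877929688, -244.8000030517578], [501.1000061035156, -186.1999969482422]]
holder 664 [507.  177.8] [109.9 132.1] 60.3 0.0076340803188722495
stand 1616 [ 504.6 -221.9] [239.2 111.3] 28.6 0.009244312485453654
[416 195] [ 584. -184.   36.]; [417 195] [ 583. -186.   37.]; [420 195] [ 583. -194.   36.]; [417 196] [ 581. -186.   37.]; [418 196] [ 580. -188.   39.]; [419 196] [ 580. -191.   36.]; [415 197] [ 579. -180.   37.]; [416 197] [ 578. -183.   37.]; [417 197] [ 578. -185.   37.]; [418 197] [ 577. -187.   40.]; [419 197] [ 577. -190.   38.]; [415 198] [ 576. -179.   39.]; [416 198] [ 575. -182.   39.]; [417 198] [ 575. -185.   38.]; [415 199] [ 573. -179.   38.]; [416 199] [ 573. -181.   40.]; [443 206] [ 545. -246.   47.]; [440 209] [ 538. -236.   50.]; [443 209] [ 537. -243.   53.]; [439 210] [ 536. -234.   46.]; [442 210] [ 535. -241.   48.]; [438 211] [ 53
[... 2898 characters left out ...]
; [456 246] [ 440. -260.   49.]; [457 246] [ 440. -262.   51.]; [458 246] [ 440. -266.   48.]; [459 246] [ 440. -269.   46.]; [460 246] [ 439. -272.   45.]; [455 247] [ 439. -260.   39.]; [456 247] [ 438. -260.   49.]; [457 247] [ 437. -262.   49.]; [458 247] [ 437. -264.   52.]; [459 247] [ 437. -267.   49.]; [456 248] [ 435. -260.   46.]; [457 248] [ 435. -263.   46.]; [458 248] [ 435. -266.   45.]; scene orange 170.0 [526.7 178.3] [26.5 58.8] 61.6 dep z [0.131 0.142 0.153]
scene green 265.0 [ 493.9 -232. ] [59.5 65.3] 32.2 dep z [0.047 0.049 0.051]
[[451.29998779296875, -220.3000030517578], [486.1000061035156, -275.5], [536.5, -243.8000030517578], [501.6000061035156, -188.60000610351562]]
```

View pics/crop.png

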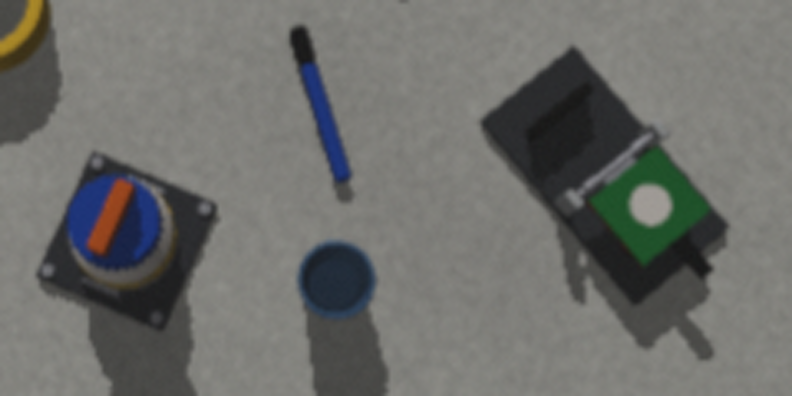

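The crop shows the base corners of the stand at (482,122), (575,47), (727,228) and (637,303), and the holder corners at (97,153), (217,207), (165,328) and (40,280). The orange bar runs from (124,180) to (97,252).

Run:
```python
from h import *
np.set_printoptions(suppress=True,precision=1)
d=load('top0')
for nm,c in dict(stand=[(482,122),(575,47),(727,228),(637,303)],holder=[(97,153),(217,207),(165,328),(40,280)]).items():
    P=onplane(d,np.array(c)/3.3+[245,165],.010)[:,:2]*1000
    e=np.roll(P,-1,0)-P; print(nm,P.mean(0),np.linalg.norm(e,axis=1),np.degrees(np.arctan2(e[:,1],e[:,0])))
# blue disc of cap, z=.125, and orange from both views at ray intersection
for n,w in(('top',(240,330,200,260)),('scene',(340,400,165,215))):
    d=load(n+'0');hsv=cv2.cvtColor(d['frame'],cv2.COLOR_BGR2HSV);m=cv2.inRange(hsv,(100,150,40),(130,255,255))|cv2.inRange(hsv,(0,150,120),(14,255,255))
    k=np.zeros_like(m);k[w[2]:w[3],w[0]:w[1]]=1;m*=k
    c=max(cv2.findContours(m,cv2.RETR_EXTERNAL,cv2.CHAIN_APPROX_NONE)[0],key=cv2.contourArea)
    P=onplane(d,c[:,0],.125)[:,:2]*1000; print(n,'cap disc',cv2.minEnclosingCircle(P.astype(np.float32)),P.min(0),P.max(0))
    vs,us=np.nonzero(m&cv2.inRange(hsv,(0,150,120),(14,255,255)));Q=dep(d,np.c_[us,vs]);Q=Q[(Q[:,2]>.146)&(Q[:,2]<.156)]*1000
    ax=cv2.fitLine(Q[:,:2].astype(np.float32),cv2.DIST_L2,0,.01,.01).ravel();print('bar top',Q.mean(0),np.degrees(np.arctan2(ax[1],ax[0])),len(Q))
for n,p in(('brush',(182,235)),('cup',(347,250)),('tape',(240,166))): print(n,onplane(load('top0'),p,.03)*1000)
```

```text
stand [ 524.8 -212.2] [ 99.2 186.5  95.  186. ] [ -58.  -148.9  121.7   32.4]
holder [514.9 169.4] [105.6 103.3 105.6 110. ] [-121.   150.5   62.7  -29.5]
top cap disc ((517.9407348632812, 171.81739807128906), 33.20405197143555) [485.8 141. ] [550.8 204.1]
bar top [518.3 172.9 150. ] -30.307251 107
scene cap disc ((529.2612915039062, 181.13510131835938), 35.56746292114258) [495.8 145.6] [564.6 204.9]
bar top [521.1 175.  151.4] -29.282661 107
brush [[550.8 429.3  30. ]]
cup [[463.8  12.2  30. ]]
tape [[716.9 266.   30. ]]
```

Emit:
apply_moves:
  moves: "5.36 -14.64 -1.5 -2.232;5.36 -14.64 -1.5 -2.232;5.36 -14.64 -1.5 -2.232;5.36 -14.64 -1.5 -2.232;5.36 -14.64 -1.5 -2.232;5.36 -14.64 -1.5 -2.232;5.36 -14.64 -1.5 -2.232;5.36 -14.64 -1.5 -2.232;5.36 -14.64 -1.5 -2.232;5.36 -14.64 -1.5 -2.232;5.36 -14.64 -1.5 -2.232;5.36 -14.64 -1.5 -2.232"
  gripper: 0.5
  grip_force: 30

```text
clock: 1.6
eef_pos: [0.431, -0.2344, 0.181]
tcp_rot: [0.963, 0.27, 0.0, -0.0]
contact_force: [1.1, -0.2, 0.3]
gripper_width: 0.0426
gripper_force: 0.0
```

Emit:
apply_moves:
  moves: "0 0 0 0;0 0 0 0"

```text
clock: 1.85
eef_pos: [0.43, -0.232, 0.1807]
tcp_rot: [0.962, 0.273, -0.001, -0.001]
contact_force: [-0.1, -0.9, 0.0]
gripper_width: 0.0427
gripper_force: 0.0
```

Run:
```python
from h import *
s=manip.observe();print(s['clock'],s['eef_pos'],s['tcp_rot'],s['qpos'])
```

```text
1.85 [ 0.4299889  -0.2319736   0.18066445] [ 9.61905715e-01  2.73378249e-01 -8.13766043e-04 -1.03254106e-03] [-4.94934967e-01  2.65219731e-01 -1.57265650e-01  1.15091758e+00
  3.44769956e-04  2.09285010e+00]
```

Emit:
apply_moves:
  moves: "0.24 -0.62 -1 0;0.24 -0.62 -1.6 0;0.24 -0.62 -2.2 0;0.24 -0.62 -2.62 0;0.24 -0.62 -2.62 0;0.24 -0.62 -2.62 0;0.24 -0.62 -2.62 0"

```text
clock: 2.72
eef_pos: [0.4438, -0.2635, 0.052]
tcp_rot: [0.962, 0.274, 0.001, 0.001]
contact_force: [0.1, 0.9, 0.1]
gripper_width: 0.0428
gripper_force: 0.0
```

Run:
```python
from h import *
for n,(x,y) in dict(top=(448,245),scene=(258,128)).items():
    d=grab(n,n+'1');f=d['frame'][max(0,y-45):y+45,x-60:x+60]
    cv2.imwrite(f'pics/{n}1c.png',cv2.resize(f,None,fx=3.3,fy=3.3,interpolation=cv2.INTER_CUBIC))
a=[cv2.imread(f'pics/{n}1c.png') for n in('top','scene')];cv2.imwrite('pics/g1.png',np.hstack(a))
```

```text
(no output)
```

View pics/g1.png

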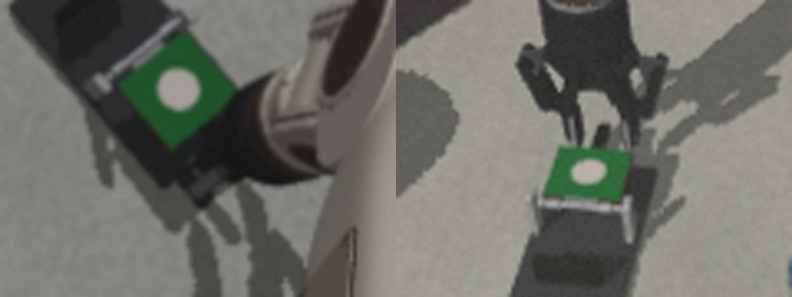

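The scene view (right half) shows the black tab at about (602,135), centred between the fingers at (578,130) and (632,130). I'll close on it.

Emit:
apply_moves:
  moves: "0 0 0 0;0 0 0 0;0 0 0 0;0 0 0 0;0 0 0 0;0 0 0 0"
  gripper: 0
  grip_force: 30

```text
clock: 3.58
eef_pos: [0.4433, -0.264, 0.0508]
tcp_rot: [0.962, 0.273, 0.0, 0.001]
contact_force: [0.3, -4.0, 2.6]
gripper_width: 0.0112
gripper_force: 32.3
```

Emit:
apply_moves:
  moves: "0.02 0.01 0.25 0;0.07 0.04 0.50 0;0.14 0.09 0.74 0;0.24 0.15 0.97 0;0.36 0.225 1.18 0;0.51 0.315 1.37 0;0.68 0.42 1.53 0;0.86 0.53 1.67 0;1.055 0.65 1.78 0;1.26 0.78 1.86 0;1.48 0.91 1.9 0;1.695 1.045 1.91 0"

```text
clock: 5.08
eef_pos: [0.5267, -0.2123, 0.1462]
tcp_rot: [0.962, 0.273, -0.002, 0.001]
contact_force: [-1.0, -4.5, 2.9]
gripper_width: 0.0116
gripper_force: 35.5
```

Run:
```python
from h import *
s=manip.observe();print(s['eef_pos'],s['contact_force'],s['gripper_width'],s['qpos'])
d=grab('scene','scene2');x,y=265,115
cv2.imwrite('pics/g2.png',cv2.resize(d['frame'][50:180,190:340],None,fx=4,fy=4,interpolation=cv2.INTER_CUBIC))
```

```text
[ 0.52668323 -0.21226781  0.14619743] [-0.97409714 -4.5061569   2.85226402] 0.011565552445014577 [-0.381239    0.43998068  0.00431676  1.13637118 -0.00378136  2.2077599 ]
```

View pics/g2.png

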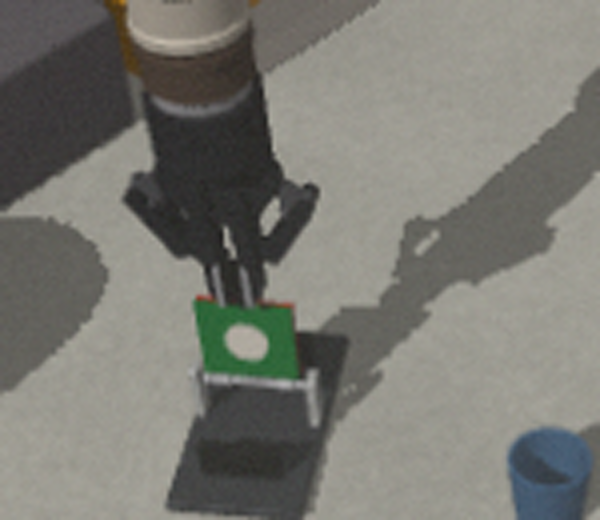

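Plate is upright (white disc at (245,342)) and follows the fingers. Continuing the arc.

Emit:
apply_moves:
  moves: "0.22 0.135 -0.02 0;0.43 0.265 -0.08 0;0.63 0.39 -0.165 0;0.825 0.51 -0.28 0;1.0 0.62 -0.43 0;1.165 0.72 -0.6 0;1.305 0.805 -0.8 0;1.42 0.875 -1.01 0;1.51 0.935 -1.24 0;1.58 0.975 -1.48 0;1.615 1.0 -1.74 0;1.625 1.005 -1.9 0"

```text
clock: 6.62
eef_pos: [0.6118, -0.1597, 0.0518]
tcp_rot: [0.962, 0.274, 0.003, 0.0]
contact_force: [5.8, 0.6, 4.0]
gripper_width: 0.0113
gripper_force: 42.6
```

Emit:
apply_moves:
  moves: "0 0 0 0;0 0 0 0;0 0 0 0;0 0 0 0"
  gripper: 0.5

```text
clock: 7.12
eef_pos: [0.6085, -0.1608, 0.0509]
tcp_rot: [0.962, 0.273, -0.0, -0.0]
contact_force: [-0.1, 0.2, -0.5]
gripper_width: 0.0426
gripper_force: 0.0
```

Emit:
apply_moves:
  moves: "0 0 0.6 0;0 0 1.5 0;0 0 2.5 0;0 0 3.2 0;0 0 3.2 0;0 0 3.2 0"

```text
clock: 7.88
eef_pos: [0.6084, -0.1608, 0.2103]
tcp_rot: [0.962, 0.273, -0.0, -0.0]
contact_force: [-0.3, -0.1, -0.0]
gripper_width: 0.0427
gripper_force: 0.0
```

Run:
```python
from h import *
s=manip.observe();print(s['eef_pos'],s['tcp_rot'],s['contact_force'],s['gripper_width'],s['qpos'])
d=grab('scene','scene3')
cv2.imwrite('pics/g3.png',cv2.resize(d['frame'][50:200,190:400],None,fx=3.5,fy=3.5,interpolation=cv2.INTER_CUBIC))
```

```text
[ 0.60835328 -0.16076614  0.21034471] [ 9.61922943e-01  2.73320282e-01 -4.18657970e-04 -3.16330412e-04] [-0.28214458 -0.06996414 -0.00688658] 0.042742306832089356 [-2.58410699e-01  5.20846813e-01  3.06745957e-01  1.35773837e+00
  1.17095532e-04  2.32949570e+00]
```

View pics/g3.png

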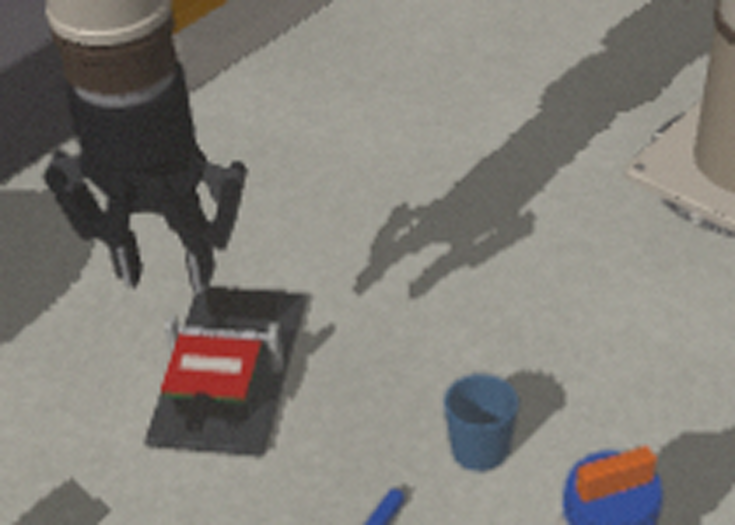

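Red face with white bar is up at (212,365), lying flat and clear of the fingers. Now the cap.

Emit:
apply_moves:
  moves: "0 0 1 0.18;-0.3 1.0 1 0.36;-0.6 2.0 1 0.54;-0.9 3.0 1 0.72;-1.2 4.0 1 0.9;-1.4 5.0 1 1.08;-1.6 5.6 1 1.26;-1.7 6.2 1 1.44;-1.82 6.66 1 1.62;-1.82 6.66 1 1.8;-1.82 6.66 1 1.98;-1.82 6.66 1 2.065"

```text
clock: 9.43
eef_pos: [0.5169, 0.172, 0.2589]
tcp_rot: [0.257, 0.967, -0.001, -0.002]
contact_force: [-0.4, 0.0, 1.3]
gripper_width: 0.0427
gripper_force: 0.0
```

Emit:
apply_moves:
  moves: "0 0 0 0;0 0 0 0;0 0 0 0"

```text
clock: 9.8
eef_pos: [0.5177, 0.172, 0.2606]
tcp_rot: [0.259, 0.966, -0.0, -0.0]
contact_force: [-0.5, 0.2, -0.6]
gripper_width: 0.0427
gripper_force: 0.0
```

Run:
```python
from h import *
s=manip.observe();print(s['eef_pos'],s['tcp_rot'],s['contact_force'],s['gripper_width'],s['qpos'])
d=grab('scene','scene4');hsv=cv2.cvtColor(d['frame'],cv2.COLOR_BGR2HSV);m=cv2.inRange(hsv,(50,120,50),(85,255,255));print((m>0)[100:180,220:300].sum())
cv2.imwrite('pics/g4.png',cv2.resize(d['frame'][90:250,290:440],None,fx=3.6,fy=3.6,interpolation=cv2.INTER_CUBIC))
```

```text
[0.51768872 0.17203398 0.26056367] [ 2.58802333e-01  9.65930223e-01 -2.12328320e-04 -3.32886684e-04] [-0.47887681  0.20001732 -0.59517893] 0.04270251337885355 [3.20824694e-01 3.29489991e-01 1.44833283e-01 1.38692921e+00
 1.17086607e-05 8.44388904e-01]
0
```

View pics/g4.png

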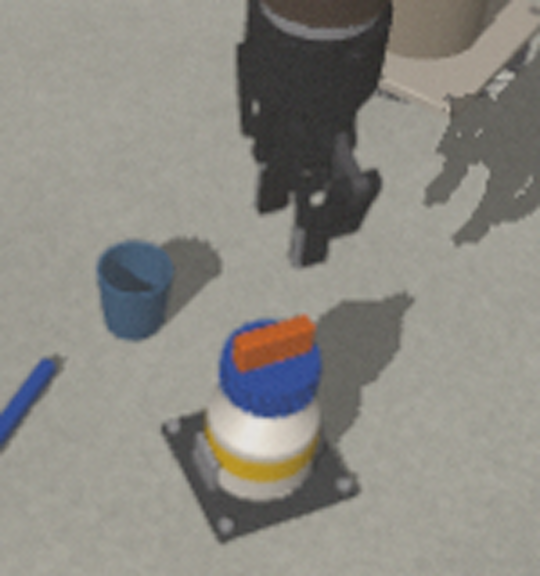

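The gripper hangs above the cap (bar at (275,343)), and the approach looks clear. Descending.

Emit:
apply_moves:
  moves: "0 0 -0.7 0;0 0 -1.3 0;0 0 -1.7 0;0 0 -2.0 0;0 0 -2.19 0;0 0 -2.19 0;0 0 -2.19 0"

```text
clock: 10.72
eef_pos: [0.5184, 0.1723, 0.1523]
tcp_rot: [0.258, 0.966, 0.0, 0.001]
contact_force: [0.9, -0.2, 0.1]
gripper_width: 0.0427
gripper_force: 0.0
```

Emit:
apply_moves:
  moves: "0 0 0 0;0 0 0 0;0 0 0 0;0 0 0 0;0 0 0 0;0 0 0 0"
  gripper: 0
  grip_force: 30

```text
clock: 11.48
eef_pos: [0.5182, 0.1723, 0.1521]
tcp_rot: [0.258, 0.966, 0.0, 0.001]
contact_force: [0.5, -0.8, 5.4]
gripper_width: 0.0132
gripper_force: 33.3
```

Emit:
apply_moves:
  moves: "0 0 -0.04 0;0 0 -0.08 0;0 0 -0.12 0;0 0 -0.16 0;0 0 -0.16 0;0 0 -0.16 0"
  grip_force: 70

```text
clock: 12.22
eef_pos: [0.5183, 0.1722, 0.1452]
tcp_rot: [0.258, 0.966, 0.001, 0.001]
contact_force: [-2.2, -0.8, 11.1]
gripper_width: 0.0125
gripper_force: 74.0
```

Emit:
apply_moves:
  moves: "0 0 -0.03 0;0 0 -0.05 0;0 0 -0.05 0;0 0 -0.05 0"

```text
clock: 12.72
eef_pos: [0.5182, 0.1722, 0.1443]
tcp_rot: [0.258, 0.966, 0.001, 0.001]
contact_force: [-6.6, -2.3, 19.1]
gripper_width: 0.013
gripper_force: 75.4
```

Emit:
apply_moves:
  moves: "0 0 0 0.07;0 0 0 0.14;0 0 0 0.21;0 0 0 0.28;0 0 0 0.28"

```text
clock: 13.35
eef_pos: [0.5193, 0.173, 0.1444]
tcp_rot: [0.121, 0.993, 0.002, 0.002]
contact_force: [-3.6, 0.6, 17.3]
gripper_width: 0.0126
gripper_force: 75.0
```

Emit:
apply_moves:
  moves: "0 0 0 0.12;0 0 0 0.24;0 0 0 0.36;0 0 0 0.48;0 0 0 0.6;0 0 0 0.72;0 0 0 0.84;0 0 0 0.96;0 0 0 1.08;0 0 0 1.2;0 0 0 1.25;0 0 0 1.25"

```text
clock: 14.85
eef_pos: [0.5191, 0.1736, 0.1444]
tcp_rot: [-0.483, 0.876, 0.001, 0.003]
contact_force: [-3.4, 1.8, 16.7]
gripper_width: 0.0124
gripper_force: 75.0
```

Emit:
apply_moves:
  moves: "0 0 0.1 0;0 0 0.3 0;0 0 0.6 0;0 0 1.0 0;0 0 1.5 0;0 0 2.0 0;0 0 2.2 0;0 0 2.2 0;0 0 2.2 0;0 0 2.2 0"

```text
clock: 16.1
eef_pos: [0.5173, 0.1719, 0.2498]
tcp_rot: [-0.483, 0.876, 0.0, -0.001]
contact_force: [0.3, 0.4, -1.5]
gripper_width: 0.0126
gripper_force: 72.5
```

Run:
```python
from h import *
s=manip.observe();print(s['eef_pos'],s['tcp_rot'],s['contact_force'],s['gripper_width'],s['gripper_force'],s['qpos'])
d=grab('scene','scene5')
cv2.imwrite('pics/g5.png',cv2.resize(d['frame'][80:250,220:440],None,fx=3.4,fy=3.4,interpolation=cv2.INTER_CUBIC))
```

```text
[0.51725765 0.17193724 0.24976928] [-4.82573404e-01  8.75854722e-01  2.12010311e-04 -1.17071762e-03] [ 0.29371017  0.35065101 -1.50913201] 0.012616491571719443 72.50030636787415 [ 3.20916035e-01  3.33739031e-01  1.22837481e-01  1.36227428e+00
 -8.38099195e-06 -6.86265742e-01]
```

View pics/g5.png

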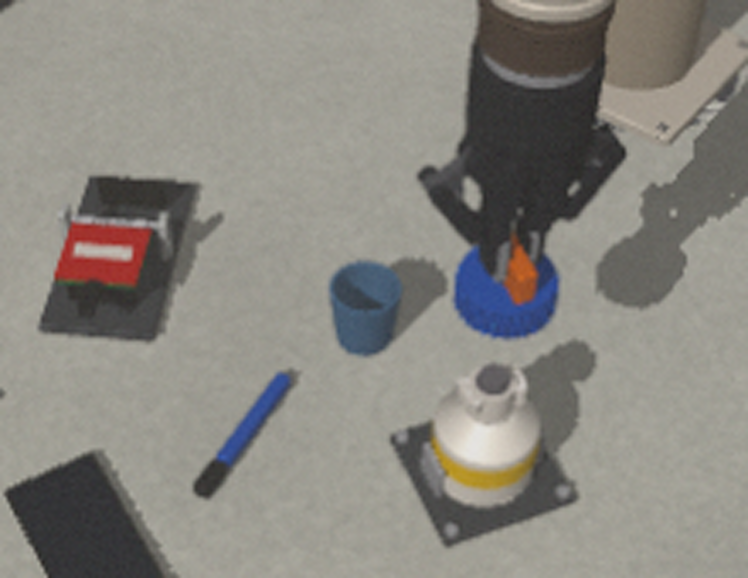

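The blue cap hangs level at (507,290), straight above the open jar mouth (493,380), about 85 mm clear. The plate is red side up and the bystanders haven't moved.

```bash
python3 -c "
from station import manip
print(manip.hand_in())"
```

```text
the job is handed in; nothing more can be done
None
```

I flipped the status plate to red and let go, pressed the cap, twisted it about 88° anticlockwise and lifted it off, and handed in at about 16 s holding it about 8 cm above the open jar; no verdict came back.

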